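# Set the cookbook stand's leg to its mark and hold the cam lever shut

## Task

The cookbook stand lies face down on the worktop with its spring-loaded leg pushed in. With the red lever still open, draw the leg out until its yellow pointer is over the white line of the red clip and pause there for a moment; then, keeping the leg at that mark, squeeze the red lever fully shut against the grey thumb rest. Do not let go: finish with the lever pinched shut and the leg held at the mark, so that I can tighten the screw, and leave the things around it alone.

Things in the scene. Friction and masses are not known exactly. Their poses are not given: they have to be found in the camera images.
- stand: cookbook stand lying face down, fixed to the worktop: light wooden board 320 x 120 x 10 mm, top 14 mm above the worktop, with a silver sleeve (top at 36 mm) on its left half, out of which the leg slides. Origin under the sleeve's and leg's centre line, on the worktop; its x axis is the direction in which the leg comes out (roughly to the robot's right), z up.
- leg_out (a joint): how far the leg is out, m: 0 pushed in, 0.115 at its stop. A spring pulls it back in with 3 to 4.5 N all the time, so it must be held. The leg is a flat steel bar (z 20 to 30 mm, 20 mm wide) with a black rubber foot and a black lock head (52 x 40 mm, top at z 41 mm) that carries the pointer, the thumb rest and the lever. With the leg pushed in, the pointer is at x = 30 mm in the stand's frame.
- thumb_rest (a point): centre of the grey upright plate fixed on the leg's lock head, 12 mm along the stand's x, 26 mm wide in y, 60 mm high, from z 38 to 98 mm; this point lies on the leg's centre line, 14 mm behind the pointer (towards the sleeve), so that its outer face, towards the sleeve, is 20 mm behind the pointer. Axes as the stand's. It is what a finger pushes to draw the leg out.
- lever_angle (a joint): angle of the red cam lever, rad: 0 = shut (upright, parallel to the thumb rest), 0.45 = fully open (leaning away from the thumb rest, in the stand's +x direction). A spring holds it open; shutting it takes 2 N at first and about 5 N at its tip at the end, and it opens again if let go. It pivots on the lock head, 6 mm in front of the pointer, at z 44 mm.
- lever: the red paddle of the lever: 7 mm thick, 22 mm wide, 54 mm long from the pivot, with a 9 mm thick round bead at its tip. Origin on the pivot; z runs up along the paddle. Over thumb rest and paddle the head measures 30 mm when shut and about 52 mm when open.
- lever_tip (a point): middle of the bead at the lever's tip, 49.5 mm from the pivot, z 93 mm when shut
- pointer (a point): the yellow pointer (5 mm wide) at the near side of the lock head, 45 mm from the leg's centre line, z 27 mm; moves with the leg
- length_mark (a point): white line (3 mm wide) on the red clip on the scale bar, z 24 mm, 45 mm from the leg's centre line (on the robot's side). x axis as the stand's. The leg is at its mark when pointer and line have the same x in this frame. The clip is fixed, 48 to 98 mm out from the pointer's starting place.
- pepper_shaker: bystander: pepper shaker, 44 mm wide, 90 mm high, far to the right; origin at its foot
- soup_tin: bystander: soup tin, 57 mm wide, 72 mm high, to the right; origin at its foot
- spice_jar: bystander: spice jar with red cap, 45 mm wide, 106 mm high, behind the stand; origin at its foot. A wall cupboard hangs behind the stand, over x > 0.68 m, its underside 0.49 m above the worktop: keep the arm clear of it.

How it is judged:
By the outcome, as a careful person would: the job done as asked, in the order asked, and still so for the second after the job is handed in, while the arm keeps its last pose, push and grip.
It also fails if it takes over 40 s, if anything falls off the work surface, if the arm or the gripper's body presses on something with over 40 N, if the wrist force passes 120 N, or if a joint passes its speed limit or range.

## Robot

A 6-joint arm with a two-finger parallel gripper is mounted at the origin on a cart in front of the work surface, level with it; the furniture and walls round the work are solid. World frame = base frame: x ahead of the robot, y to its left, z up, the work surface at z = 0. Lengths are in mm, angles in rad, forces in N, time in s.
With the tool pointing down it reaches from about 350 to 775 mm from the base axis. Payload 7.3 kg.
Tool frame: the origin (TCP) lies on the centre line of the jaws, within the pads' length; the fingertips stand finger_overhang ahead of it and the grasp point (between the pads) lies 8 mm behind it (finger_overhang is the distance from the TCP to the fingertips, in mm); z points along the fingers, y is the line along which they close (so a half turn about z gives the same grasp; the last joint's range is limited). The gripper opens to 92 mm and grips with 3 to 60 N. Pads are 19 mm wide; open, the fingers measure 130 mm over their backs; the gripper's body (75 mm by 190 mm) begins 47 mm behind the grasp point.
Start: joints at [1.108, 0.342, 1.524, -0, 1.275, -0.146], TCP at [163.537, 498.898, 237.741] pointing down, gripper open.
Joint ranges: [-2.53, 2.53], [-0.77, 2.02], [0.04, 2.7], [-1, 4.14], [0.28, 2.66], [-3.11, 3.11]. Speed limits (rad/s): [2.57, 2.57, 3.14, 3.14, 3.14, 3.14].

## Interface

Orientations are given as [roll, pitch, yaw] about the fixed x, y, z axes, in that order (R = Rz(yaw) Ry(pitch) Rx(roll)).
In Python, from plant import get_obs, capture, close_job, finger_overhang gives the robot as it stands.
- The arm moves only by the shell command python3 -m inch 'ROWS'. ROWS is JSON, one flat list of numbers, 7 for each row, row after row: the turn, a rotation vector about the tool's x, y, z scaled (see below), then the shift along the tool's x, y, z scaled (see below), then the closure, from -1 (fully open) to 1 (shut). In form: [ax, ay, az, tx, ty, tz, gripper, ax, ay, az, tx, ty, tz, gripper, ...]. A call has 1 to 10 rows; each row shifts and turns the commanded pose from where the row before left it, along the tool's axes as they then stand; what a row does not reach is not made up. The controller multiplies each number of a shift by 0.8 m and each number of a turn by 1.5 rad. A row lasts 1/12 s, in which the tool goes at most 41.7 mm and 7.16 degrees, less where a joint would pass 70% of its speed; a pose out of reach is approached as far as the arm can. A call with a number of a shift or a turn outside -1 to 1 is refused whole. A call with a gripper value outside its range is refused whole. The fingers move at their own pace and stop on an object; the grip force is fixed at half the most. Time passes only in rows, so rows that do not move let the fingers close. It gives the time, the measured TCP pose, the force, the opening and the grip force at its end, in the units of the state.
- get_obs(): the state, without advancing time (a new reading comes with each control period).
- capture(name): name is "scene" or "top"; returns a dict with "image" (480x640x3 uint8, red, green, blue), "mtx" (3x3 intrinsics, pixels), "pose" (4x4, takes a point from camera to world coordinates). Camera axes: x right, y up, looking along -z (the intrinsics and any distortion apply to the point x, -y, -z); pixel columns grow to the right and rows downward; lengths in mm; the calibration is good to about 2 mm. A picture is of the moment at which its call begins. There is no depth.
- close_job(): hands the job in; it is judged then, once.
The state is a dict: "time": time; "joint_positions": joint angles; "dq": joint speeds; "tau": joint torques, N m; "tool_pos": TCP position; "tcp_rot": TCP orientation; "contact_force": force on the tool from outside, world axes, zero at the start; "moment": the same for the moment, N m; "grip_width": finger opening in mm; "finger_force": force on a finger pad.
Only numpy, scipy, OpenCV 4.12 (cv2) and the standard library are available. Lean on these libraries where they do the work, as an engineer would, in place of code of your own. Each camera call takes 0.05 s, during which the arm holds its last target. There are 200 camera calls.

## Working session

There is one attempt and no reset: what is moved stays moved. The work goes in short steps, Python scripts to look and compute and a shell command to move; the robot and the scene stay as the last step left them, time stands still between calls to the robot, and variables do not carry over. Pictures are saved under pics/ and viewed, at most 11 in all, crops included, and the job is handed in when it is done.

```bash
ls; mkdir -p pics; python3 - <<'E'
from plant import *
import cv2
print(get_obs(), finger_overhang)
for n in("scene","top"):
    c=capture(n);cv2.imwrite(f"pics/{n}0.png",c["image"][:,:,::-1]);print(c["mtx"],c["pose"],c.keys())
E
```

```text
pics
{'time': 0.0, 'joint_positions': array([ 1.10798957e+00,  3.42739897e-01,  1.52502916e+00, -3.56764598e-05,
        1.27537948e+00, -1.46016925e-01]), 'dq': array([-0.00032011,  0.00204864,  0.00119999,  0.00055167, -0.00091243,
        0.0003084 ]), 'tau': array([ 1.08077940e-03, -4.31243491e+01, -2.44225556e+01,  7.19528552e-02,
        5.58695546e-02, -1.17869176e-04]), 'tool_pos': array([163.36738663, 498.52272232, 237.03179253]), 'tcp_rot': array([-3.14004837e+00, -1.92626691e-04,  2.82481308e+00]), 'contact_force': array([-0.77519108,  0.77785424,  0.20805049]), 'moment': array([-0.01353916, -0.05001883,  0.05140889]), 'finger_force': 0.0, 'grip_width': 91.59084821897629} 11.0
[[620.69203352   0.         313.32532767]
 [  0.         620.69203352 240.15027312]
 [  0.           0.           1.        ]] [[ 8.11558303e-01  4.11832330e-01 -4.14448131e-01 -7.99123668e+00]
 [-5.83923354e-01  5.47216148e-01 -5.99656571e-01 -8.50366758e+02]
 [-2.01652526e-02  7.28662212e-01  6.84576324e-01  1.08046569e+03]
 [ 0.00000000e+00  0.00000000e+00  0.00000000e+00  1.00000000e+00]] dict_keys(['image', 'mtx', 'pose'])
[[444.03035735   0.         323.71608507]
 [  0.         444.03035735 242.55240094]
 [  0.           0.           1.        ]] [[-5.63153711e-03  9.83503878e-01 -1.80799359e-01  4.37413329e+02]
 [-9.99862521e-01 -8.35782934e-03 -1.43208178e-02  1.96013340e+01]
 [-1.55956700e-02  1.80693854e-01  9.83415734e-01  1.01986074e+03]
 [ 0.00000000e+00  0.00000000e+00  0.00000000e+00  1.00000000e+00]] dict_keys(['image', 'mtx', 'pose'])
```

View pics/scene0.png

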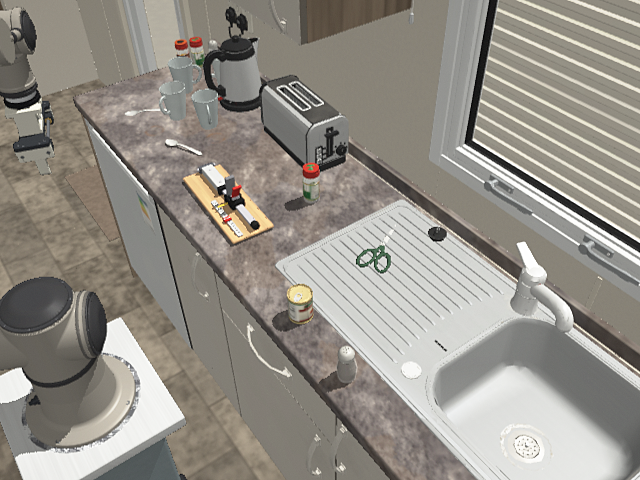

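View pics/top0.png

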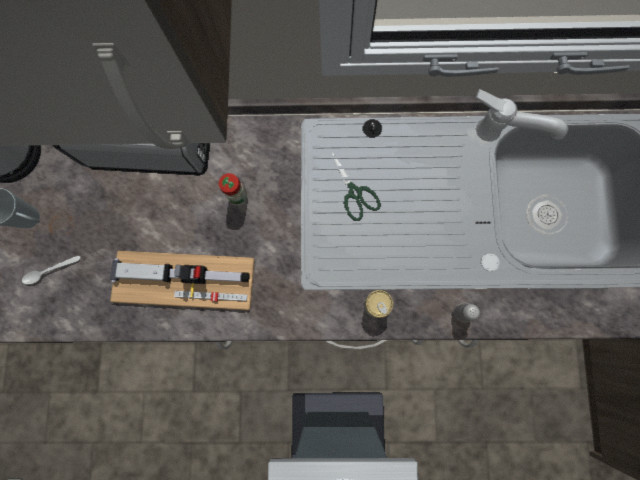

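The stand is at about (182,280) in the top view and (228,200) in the scene view, with the jar behind it. I'll zoom in on both.

```bash
cat > h.py <<'E'
import numpy as np, cv2
from plant import *
def ray(c,u,v,z):
    K,P=c["mtx"],c["pose"]; d=P[:3,:3]@np.array([(u-K[0,2])/K[0,0],-(v-K[1,2])/K[1,1],-1]); o=P[:3,3]
    return o+d*(z-o[2])/d[2]
def proj(c,p):
    K,P=c["mtx"],c["pose"]; q=P[:3,:3].T@(np.asarray(p,float)-P[:3,3]); q=q/-q[2]
    return np.array([K[0,0]*q[0]+K[0,2],-K[1,1]*q[1]+K[1,2]])
def crop(im,x,y,w,h,s): return cv2.resize(im[y:y+h,x:x+w],None,fx=s,fy=s,interpolation=cv2.INTER_CUBIC)[:,:,::-1]
E
python3 - <<'E'
from h import *
a=crop(capture("top")["image"],104,245,156,70,5)
b=crop(capture("scene")["image"],176,150,120,95,4)
im=np.zeros((600,780,3),np.uint8);im[:350]=a
cv2.imwrite("pics/a.png",a);cv2.imwrite("pics/b.png",crop(capture("scene")["image"],176,150,120,95,6))
E
```

```text
(no output)
```

View pics/a.png

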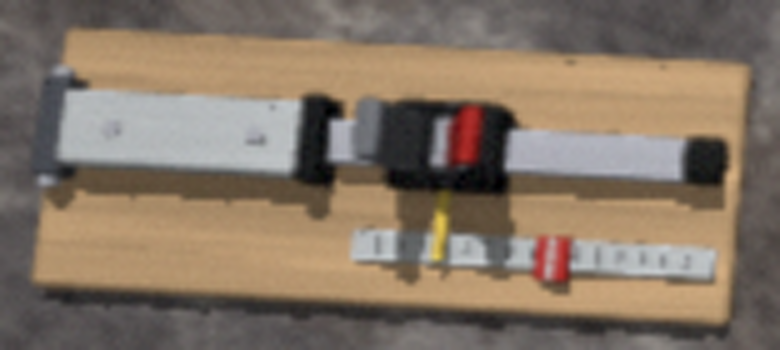

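View pics/b.png

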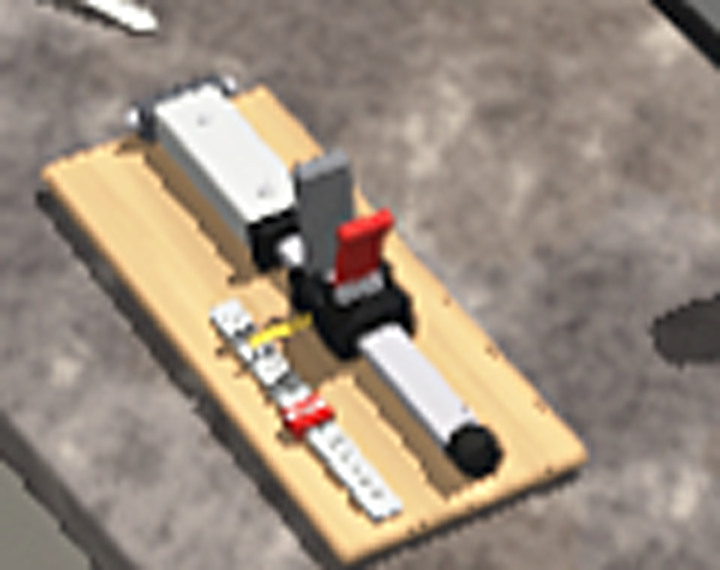

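The crops show the pointer ending at about (438,257) and the white line at (552,259) in the 5x top crop. In the scene crop they are at about (255,340) and (307,412).

```bash
python3 - <<'E'
from h import *
T=capture("top");S=capture("scene")
t=lambda u,v,z:ray(T,104+(u+.0)/5,245+v/5,z)
s=lambda u,v,z:ray(S,176+u/6,150+v/6,z)
np.set_printoptions(precision=1,suppress=True)
cs=[t(68,30,14),t(748,63,14),t(727,325,14),t(34,287,14)]
print("corners",cs,[np.linalg.norm(cs[i]-cs[i-1]) for i in range(4)])
cs2=[s(265,85,14),s(585,458,14),s(343,562,14),s(42,175,14)]
print("corners scene",cs2,[np.linalg.norm(cs2[i]-cs2[i-1]) for i in range(4)])
ax=(cs[1]-cs[0]+cs[2]-cs[3]);ax/=np.linalg.norm(ax);print(ax,np.degrees(np.arctan2(ax[1],ax[0])))
ax2=(cs2[1]-cs2[0]+cs2[2]-cs2[3]);print(np.degrees(np.arctan2(ax2[1],ax2[0])))
for n,p in dict(ptr=t(438,255,27),ptrs=s(252,342,27),mark=t(552,259,24),marks=s(307,410,24),rest_top=t(370,130,98),rest_tops=s(322,165,98),foot=t(708,160,30),legroot=t(340,140,30),jar=ray(T,230,184,106)).items(): print(n,p,p@ax)
E
```

```text
corners [array([606.5, 511. ,  14. ]), array([588.6, 195.4,  14. ]), array([469.7, 202.1,  14. ]), array([488.6, 517.2,  14. ])] [np.float64(118.05484203337485), np.float64(316.16886150235337), np.float64(119.1001591914769), np.float64(315.7133401308532)]
corners scene [array([609.7, 507.7,  14. ]), array([586. , 187.7,  14. ]), array([469.7, 194.1,  14. ]), array([490.4, 509.1,  14. ])] [np.float64(119.22095745957455), np.float64(320.8139387495814), np.float64(116.50868650196675), np.float64(315.70120283433454)]
[-0.1 -1.   0. ] -93.34643298821088
-93.99932897943677
ptr [501. 330.  27.] -358.71219962236887
ptrs [503.2 327.7  27. ] -356.5114672770384
mark [499.1 279.6  24. ] -308.2444862353872
marks [501.2 276.6  24. ] -305.37456703901444
rest_top [548.8 339.   98. ] -370.4725386796187
rest_tops [551.8 334.4  98. ] -366.0834495008384
foot [542.4 209.5  30. ] -240.84850245981437
legroot [552.6 375.9  30. ] -407.5233130315698
jar [735.3 233.9 106. ] -276.41838389881394
```

```bash
python3 -m inch '[0,0,-0.057,0,0,0,-1, 0,0,-0.057,0,0,0,-1, 0,0,-0.057,0,0,0,-1, 0,0,0,-0.04,-0.016,0,-1, 0,0,0,-0.04,-0.016,0,-1, 0,0,0,-0.04,-0.016,0,-1, 0,0,0,-0.04,-0.016,0,-1, 0,0,0,-0.04,-0.016,0,-1, 0,0,0,-0.04,-0.016,0,-1, 0,0,0,0,0,0,-1]'
```

```text
time: 1.18
tool_pos: [355.5, 408.2, 237.5]
tcp_rot: [-3.141, 0.002, 3.077]
contact_force: [-0.6, 0.2, -0.4]
grip_width: 91.7
finger_force: 0.0
```

```bash
python3 -m inch '[0,0,0,-0.041,-0.0157,0,-1, 0,0,0,-0.041,-0.0157,0,-1, 0,0,0,-0.041,-0.0157,0,-1, 0,0,0,-0.041,-0.0157,0,-1, 0,0,0,-0.041,-0.0157,0,-1, 0,0,0,-0.041,-0.0157,0,-1, 0,0,0,0,0,0.036,-1, 0,0,0,0,0,0.036,-1, 0,0,0,0,0,0.036,-1,0,0,0,0,0,0,-1]'; python3 - <<'E'
from h import *
cv2.imwrite("pics/c.png",crop(capture("scene")["image"],160,80,160,120,5))
E
```

```text
time: 2.02
tool_pos: [539.3, 322.2, 145.0]
tcp_rot: [-3.137, -0.01, 3.081]
contact_force: [-1.7, -0.3, -1.1]
grip_width: 91.9
finger_force: 0.0
```

View pics/c.png

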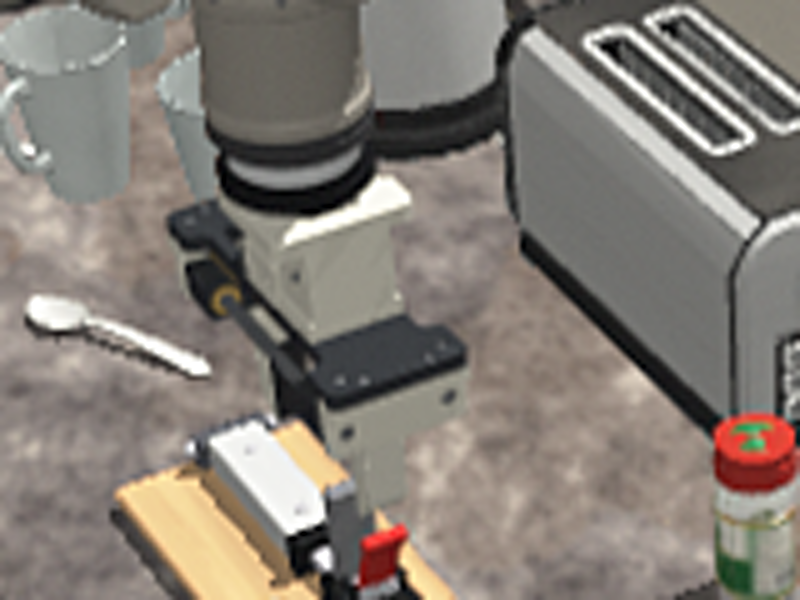

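The picture shows the hand behind and above the head, with the near finger at about (385,490) in the crop. I'll check that against the projection.

```bash
python3 - <<'E'
from h import *
S=capture("scene")
o=get_obs();print(o["tool_pos"],o["time"])
for p in [(539,322,134),(542,368,134),(536,276,134),(550,340,98),(550,300,90)]: print(p,(proj(S,p)-[160,80])*5)
cv2.imwrite("pics/d.png",crop(S["image"],160,80,160,120,5))
E
```

```text
[541.99441113 323.74082854 151.08696676] 2.1167
(539, 322, 134) [330.76316558 452.26547009]
(542, 368, 134) [291.3976478  407.50376691]
(536, 276, 134) [371.59407407 498.69343824]
(550, 340, 98) [339.89505837 483.61982301]
(550, 300, 90) [380.59794384 533.74170203]
```

View pics/d.png

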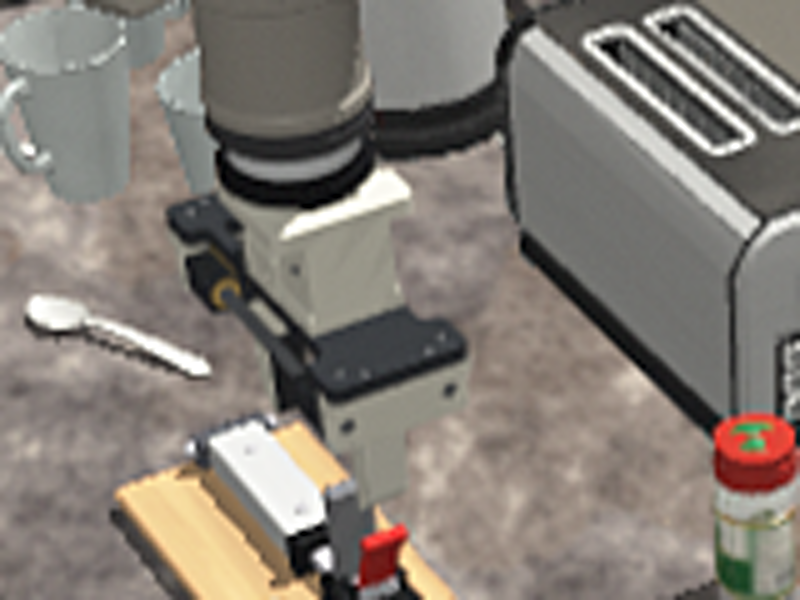

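```bash
python3 -m inch '[0,0,0,-0.0073,-0.0054,0,-1, 0,0,0,0,0,0.023,-1, 0,0,0,0,0,0.023,-1, 0,0,0,0,0,0.023,-1, 0,0,0,0,0,0.023,-1, 0,0,0,0,0,0,-1,0,0,0,0,0,0,-1]'; python3 - <<'E'
from h import *
cv2.imwrite("pics/e.png",crop(capture("scene")["image"],175,120,110,85,7))
E
```

```text
time: 2.7
tool_pos: [548.8, 319.1, 79.1]
tcp_rot: [3.141, 0.001, 3.081]
contact_force: [0.4, 0.1, 0.2]
grip_width: 91.8
finger_force: 0.0
```

View pics/e.png

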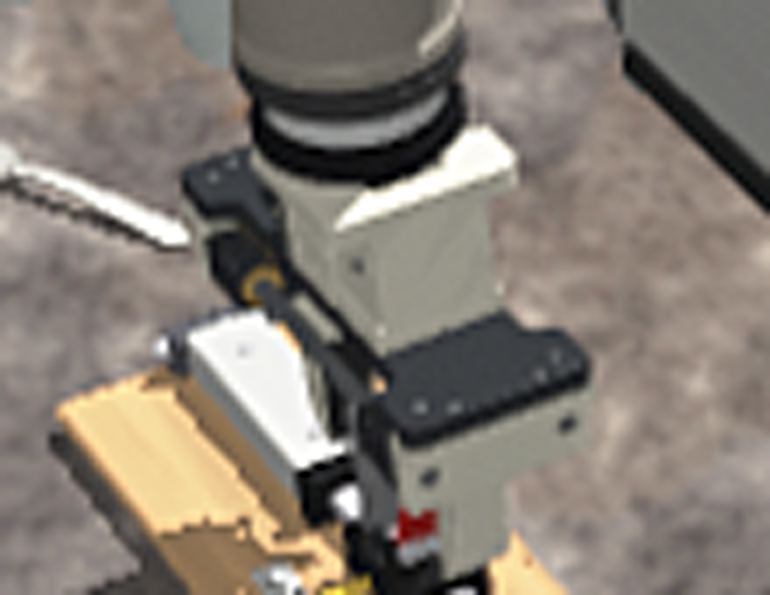

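The hand straddles the head with no contact. Next I'll part-close to about 62 mm and draw.

```bash
python3 -m inch '[0,0,0,0,0,0,-0.35, 0,0,0,0,0,0,-0.35, 0,0,0,0,0,0,-0.35, 0,0,0,0,0,0,-0.35, 0,0,0,0,0,0,-0.35]'; python3 -m inch '[0,0,0,0,-0.005,0,-0.35, 0,0,0,0,-0.005,0,-0.35, 0,0,0,0,-0.005,0,-0.35, 0,0,0,0,0,0,-0.35]';  python3 -m inch '[0,0,0,0,-0.0075,0,-0.35, 0,0,0,0,-0.0075,0,-0.35, 0,0,0,0,-0.0075,0,-0.35,0,0,0,0,-0.0075,0,-0.35,0,0,0,0,-0.0075,0,-0.35,0,0,0,0,-0.0075,0,-0.35,0,0,0,0,0,0,-0.35,0,0,0,0,0,0,-0.35]'; python3 - <<'E'
from h import *
print(get_obs()["tool_pos"])
cv2.imwrite("pics/f.png",crop(capture("scene")["image"],195,165,75,75,8))
cv2.imwrite("pics/ft.png",crop(capture("top")["image"],104,245,156,70,5))
E
```

```text
time: 3.17
tool_pos: [548.2, 319.0, 78.2]
tcp_rot: [3.141, 0.001, 3.081]
contact_force: [0.4, 0.6, 1.3]
grip_width: 64.3
finger_force: 0.0
time: 3.5
tool_pos: [547.3, 306.4, 78.0]
tcp_rot: [3.141, 0.0, 3.081]
contact_force: [-0.3, 2.2, 2.0]
grip_width: 61.7
finger_force: 1.4
time: 4.17
tool_pos: [545.2, 270.4, 77.7]
tcp_rot: [-3.141, -0.0, 3.081]
contact_force: [0.1, 3.1, 2.7]
grip_width: 62.0
finger_force: 1.6
[545.21815059 270.4116017   77.72633082]
```

View pics/f.png

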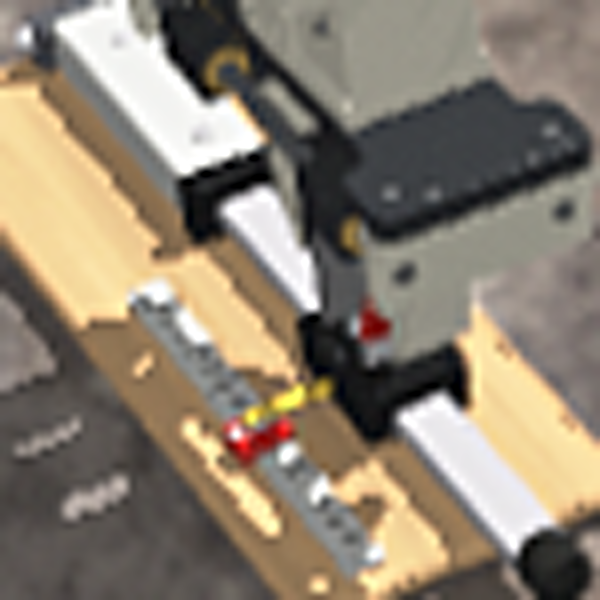

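The leg is drawn, with the pointer tip at about (250,413) just short of the clip. I'll measure the remaining distance in both images.

```bash
python3 - <<'E'
from h import *
np.set_printoptions(precision=1,suppress=True)
S=capture("scene");T=capture("top")
e=np.array([-.0645,-.998,0])
for n,C,x0,y0,x1,y1 in (("scene",S,205,195,245,235),("top",T,180,280,235,312)):
    im=C["image"][y0:y1,x0:x1]; h=cv2.cvtColor(im,cv2.COLOR_RGB2HSV).astype(int)
    Y=(abs(h[:,:,0]-27)<5)&(h[:,:,1]>190)&(h[:,:,2]>90); R=((h[:,:,0]<6)|(h[:,:,0]>174))&(h[:,:,1]>150)&(h[:,:,2]>70)
    for k,M,z in(("Y",Y,27),("R",R,24)):
        v,u=np.nonzero(M); 
        if len(u): 
            P=np.array([ray(C,a+x0,b+y0,z) for a,b in zip(u,v)])
            print(n,k,len(u),P.mean(0),"along",P@e if len(u)<1 else (P@e).mean(), (P@e).min(),(P@e).max(),"x",P[:,0].min(),P[:,0].max())
a=crop(S["image"],210,200,40,35,12);b=crop(T["image"],180,270,60,45,12)[:420,:]
b=crop(T["image"],185,278,50,35,8);im=np.zeros((420,880,3),np.uint8);im[:,:480]=a;im[:280,480:]=b[:,:400]
cv2.imwrite("pics/g.png",cv2.resize(im,(800,382)))
E
```

```text
scene Y 1 [504.1 281.7  27. ] along -313.62584488047617 -313.62584488047617 -313.62584488047617 x 504.05555195588704 504.05555195588704
scene R 31 [517.2 281.9  24. ] along -314.7427843443918 -345.4997052237302 -297.0689482046915 x 489.29180058164155 561.9485443572263
top R 19 [498.6 277.4  24. ] along -308.99979188300887 -318.571500715016 -304.6564963066029 x 491.9294332251884 509.7720676025149
```

View pics/g.png

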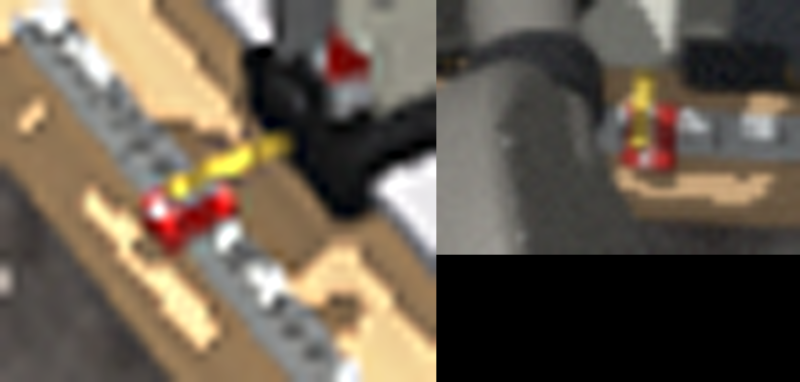

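```bash
cat > m.py <<'E'
from h import *
np.set_printoptions(precision=1,suppress=True)
e=np.array([-.0645,-.998,0]); lat=np.array([.998,-.0645,0])
def yel(C,im,box):
    x0,y0,x1,y1=box; p=im[y0:y1,x0:x1].astype(float)
    w=np.clip(np.minimum(p[...,0],p[...,1]*1.15)-p[...,2]-70,0,None)*(p[...,1]>.68*p[...,0])*(p[...,2]<.45*p[...,0]); v,u=np.nonzero(w>0)
    P=np.array([ray(C,a+x0,b+y0,27) for a,b in zip(u,v)]); ww=w[v,u]
    return len(u),(P@e*ww).sum()/ww.sum(),(P@lat*ww).sum()/ww.sum(),(P@lat).min(),(P@lat).max()
def red(C,im,box):
    x0,y0,x1,y1=box; p=im[y0:y1,x0:x1].astype(float)
    w=np.clip(p[...,0]-1.5*np.maximum(p[...,1],p[...,2])-20,0,None); v,u=np.nonzero(w>0)
    P=np.array([ray(C,a+x0,b+y0,24) for a,b in zip(u,v)]); return len(u),(P@e).min(),(P@e).max(),((P@e).min()+(P@e).max())/2,(P@e*w[v,u]).sum()/w.sum()
E
python3 - <<'E'
from m import *
T=capture("top");S=capture("scene")
t0=cv2.imread("pics/top0.png")[:,:,::-1];s0=cv2.imread("pics/scene0.png")[:,:,::-1]
print("top0",yel(T,t0,(186,282,198,299)),red(T,t0,(206,288,222,304)))
print("top1",yel(T,T["image"],(204,286,222,300)),red(T,T["image"],(206,288,222,304)))
print("sc0",yel(S,s0,(212,200,230,210)),red(S,s0,(220,212,234,224)))
print("sc1",yel(S,S["image"],(222,210,240,220)),red(S,S["image"],(220,212,234,224)))
E
```

```text
top0 (22, np.float64(-363.04403219964627), np.float64(490.01783623170604), np.float64(478.6467457642648), np.float64(503.22311928274024)) (40, np.float64(-319.506187059763), np.float64(-304.6564963066029), np.float64(-312.0813416831829), np.float64(-311.27786002309153))
top1 (19, np.float64(-315.4312503446691), np.float64(491.0459174968422), np.float64(479.16467420597405), np.float64(499.25874488564796)) (32, np.float64(-320.5812378492473), np.float64(-304.6564963066029), np.float64(-312.6188670779251), np.float64(-309.4980299378105))
sc0 (20, np.float64(-362.3429181971102), np.float64(492.9562017803999), np.float64(481.0628172185893), np.float64(510.195744755188)) (29, np.float64(-319.08819748115366), np.float64(-297.0689482046915), np.float64(-308.07857284292254), np.float64(-305.642668887394))
sc1 (24, np.float64(-314.2397331214948), np.float64(493.7857589170126), np.float64(478.76709439702233), np.float64(509.5366817472389)) (26, np.float64(-315.5268333044588), np.float64(-297.0689482046915), np.float64(-306.2978907545752), np.float64(-304.298198350334))
```

```bash
python3 - <<'E'
from m import *
T=capture("top");S=capture("scene")
t0=cv2.imread("pics/top0.png")[:,:,::-1];s0=cv2.imread("pics/scene0.png")[:,:,::-1]
print("top G");print(t0[290:303,208:222,1]);print("sc G");print(s0[211:224,221:234,1])
for n,C in(("top",T),("sc",S)):
    for a in(-316,-312,-308,-304):
        print(n,a,[proj(C,a*e+l*lat+[0,0,24]) for l in(474,482,490)])
E
```

```text
top G
[[143 147 147 146 147 147 149 153 149 150 147 149 147 151]
 [146 142 142 141 142 147 150 147 148 145 147 148 151 152]
 [152 147 149 116  95 110 137 107  97 100 120 150 153 151]
 [180 182 169 109  67 112 163 110  65  61 117 177 181 174]
 [187 185 155  92  63 116 148  95  55  57 122 152 175 185]
 [183 185 122  64  69 133 149  94  52  57 121 149 178 187]
 [184 178 121  63  63 137 146  92  51  50 107 146 176 182]
 [186 179 147  88  65 137 130  79  52  69 156 162 178 188]
 [149 148 120  72  78 157 132  77  52  69 170 182 180 182]
 [112 110  81  54  75 158 122  67  48  47 101 111 109 108]
 [155 147 115  72  81 131 102  64  46  41  85  92  95  95]
 [159 155 150 122  88  83  71  59  56  69 132 151 151 154]
 [155 156 158 152 114  96  88  86  81  95 144 160 162 162]]
sc G
[[225 233 234 102 104 105 108 107 106 102 102 107 115]
 [255 217  96 109 119  99 105 106 103  96 101 146 154]
 [227  74  90 132 136 106  97 100 107 151 156 209 215]
 [103 129 122 103 142 201 153 103 167 222 211 203 201]
 [126 160 200 173 218 255 198  99 188 215 207 204 199]
 [114 186 255 255 239 217  99 123 194 207 211 
[... 322 characters left out ...]
251 244 221 222]
 [223 151 103 108  78  82 140 248 255 243 212 181 222]]
top -316 [array([212. , 299.4]), array([212.4, 295.8]), array([212.7, 292.2])]
top -312 [array([213.8, 299.5]), array([214.1, 295.9]), array([214.5, 292.3])]
top -308 [array([215.5, 299.6]), array([215.9, 296. ]), array([216.3, 292.4])]
top -304 [array([217.3, 299.7]), array([217.7, 296.1]), array([218. , 292.5])]
sc -316 [array([223. , 217.9]), array([225.8, 216.7]), array([228.5, 215.6])]
sc -312 [array([223.7, 218.7]), array([226.4, 217.6]), array([229.2, 216.5])]
sc -308 [array([224.3, 219.6]), array([227.1, 218.4]), array([229.9, 217.3])]
sc -304 [array([225. , 220.4]), array([227.8, 219.3]), array([230.6, 218.2])]
```

```bash
python3 -m inch '[0,0,0,0,-0.0034,0,-0.35, 0,0,0,0,0,0,-0.35, 0,0,0,0,0,0,-0.35, 0,0,0,0,0,0,-0.35, 0,0,0,0,0,0,-0.35, 0,0,0,0,0,0,-0.35, 0,0,0,0,0,0,-0.35, 0,0,0,0,0,0,-0.35]'; python3 - <<'E'
from m import *
T=capture("top");S=capture("scene")
print("top1",yel(T,T["image"],(204,286,222,300)))
print("sc1",yel(S,S["image"],(222,210,240,220)));print(get_obs()["tool_pos"])
a=crop(S["image"],210,200,40,35,10);b=crop(T["image"],200,280,40,35,10)
cv2.imwrite("pics/i.png",np.hstack([a,b]))
E
```

```text
time: 5.23
tool_pos: [545.1, 268.3, 77.7]
tcp_rot: [3.142, 0.0, 3.081]
contact_force: [1.9, 3.8, 0.7]
grip_width: 62.1
finger_force: 1.7
top1 (22, np.float64(-312.25999505191453), np.float64(490.31759643682483), np.float64(479.29455034852356), np.float64(499.51801781522425))
sc1 (23, np.float64(-310.8269551868029), np.float64(495.0006756761794), np.float64(479.1938671822477), np.float64(509.9100006310485))
[545.1 268.3  77.7]
```

View pics/i.png

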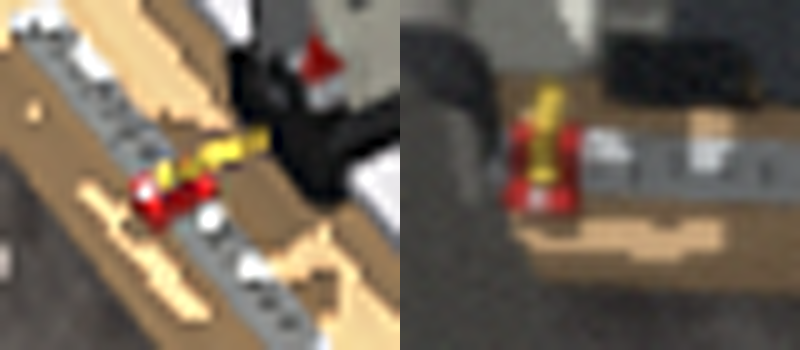

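The pointer runs straight into the white line in both views, and it has been held there for a moment. Next I'll close slowly, backing the hand off by half of each closure so the finger on the rest stays put.

```bash
python3 -m inch '[0,0,0,0,0,0,-0.35, 0,0,0,0,0,0,-0.35, 0,0,0,0,0,0,-0.35, 0,0,0,0,0,0,-0.35, 0,0,0,0,0,0,-0.35, 0,0,0,0,0,0,-0.35]'; python3 -m inch '[0,0,0,0,0,0,-0.32, 0,0,0,0,0.00086,0,-0.29, 0,0,0,0,0.00086,0,-0.26, 0,0,0,0,0.00086,0,-0.23, 0,0,0,0,0.00086,0,-0.20, 0,0,0,0,0.00086,0,-0.20, 0,0,0,0,0,0,-0.20, 0,0,0,0,0,0,-0.20]'
```

```text
time: 5.83
tool_pos: [545.0, 268.3, 77.7]
tcp_rot: [3.142, 0.0, 3.081]
contact_force: [2.9, 3.7, 0.1]
grip_width: 62.1
finger_force: 1.7
time: 6.5
tool_pos: [545.2, 271.9, 77.7]
tcp_rot: [3.141, -0.0, 3.081]
contact_force: [2.2, 3.7, 0.4]
grip_width: 55.2
finger_force: 2.0
```

```bash
python3 -m inch '[0,0,0,0,0,0,-0.17, 0,0,0,0,0.00086,0,-0.14, 0,0,0,0,0.00086,0,-0.11, 0,0,0,0,0.00086,0,-0.08, 0,0,0,0,0.00086,0,-0.05, 0,0,0,0,0.00086,0,-0.02, 0,0,0,0,0.00086,0,0.01, 0,0,0,0,0.00086,0,0.01, 0,0,0,0,0,0,0.01,0,0,0,0,0,0,0.01]'
```

```text
time: 7.33
tool_pos: [545.4, 276.7, 77.7]
tcp_rot: [3.141, -0.0, 3.081]
contact_force: [2.0, 3.9, -0.1]
grip_width: 45.6
finger_force: 6.8
```

```bash
python3 -m inch '[0,0,0,0,0,0,0.04, 0,0,0,0,0.00086,0,0.07, 0,0,0,0,0.00086,0,0.10, 0,0,0,0,0.00086,0,0.13, 0,0,0,0,0.00086,0,0.16, 0,0,0,0,0.00086,0,0.19, 0,0,0,0,0.00086,0,0.22, 0,0,0,0,0.00086,0,0.22, 0,0,0,0,0,0,0.22,0,0,0,0,0,0,0.22]'
```

```text
time: 8.17
tool_pos: [545.8, 281.5, 77.7]
tcp_rot: [3.141, 0.0, 3.081]
contact_force: [1.5, 4.0, -0.2]
grip_width: 35.7
finger_force: 7.3
```

```bash
python3 -m inch '[0,0,0,0,0,0,0.25, 0,0,0,0,0.00086,0,0.28, 0,0,0,0,0.00086,0,0.31, 0,0,0,0,0.00086,0,0.34, 0,0,0,0,0.00086,0,0.36, 0,0,0,0,0,0,0.40,0,0,0,0,0,0,0.6,0,0,0,0,0,0,1,0,0,0,0,0,0,1,0,0,0,0,0,0,1]'; python3 - <<'E'
from m import *
T=capture("top");S=capture("scene")
print("top1",yel(T,T["image"],(204,286,222,300)))
print("sc1",yel(S,S["image"],(222,210,240,220)))
a=crop(S["image"],200,175,50,60,8);b=crop(T["image"],200,270,40,48,10)
cv2.imwrite("pics/j.png",np.hstack([a,b]))
E
```

```text
time: 9.0
tool_pos: [545.9, 284.1, 77.7]
tcp_rot: [3.141, -0.0, 3.081]
contact_force: [0.7, 3.5, 0.1]
grip_width: 28.9
finger_force: 30.0
top1 (7, np.float64(-312.66562521492733), np.float64(480.5879290012009), np.float64(479.29455034852356), np.float64(490.4974516585723))
sc1 (22, np.float64(-310.0060459694366), np.float64(495.33060672354645), np.float64(479.1938671822477), np.float64(509.9100006310485))
```

View pics/j.png

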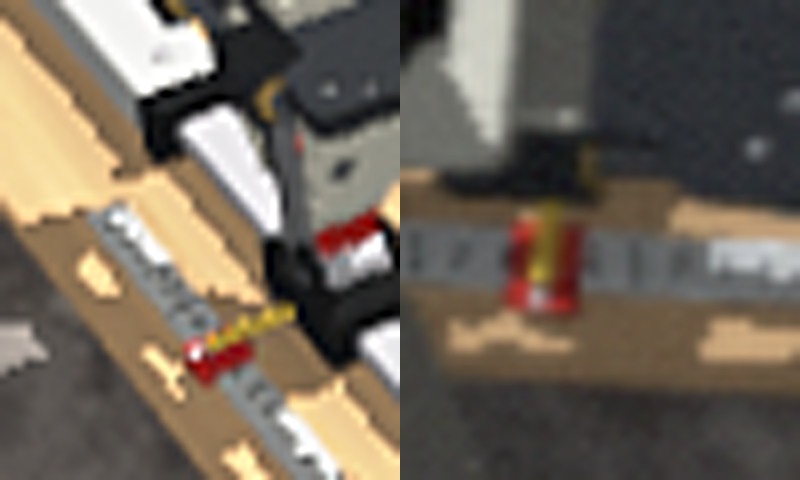

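The lever is pinched shut at 28.9 mm with 30 N, and the pointer is on the line, perhaps 0.8 mm past it. I'll trim back slightly, then hand in.

```bash
python3 -m inch '[0,0,0,0,0.0005,0,1,0,0,0,0,0.0005,0,1,0,0,0,0,0,0,1,0,0,0,0,0,0,1,0,0,0,0,0,0,1,0,0,0,0,0,0,1,0,0,0,0,0,0,1,0,0,0,0,0,0,1]'; python3 - <<'E'
from m import *
S=capture("scene")
print("sc1",yel(S,S["image"],(222,210,240,220)),get_obs()["tool_pos"],get_obs()["grip_width"])
print(close_job())
E
```

```text
time: 9.77
tool_pos: [546.0, 284.9, 77.7]
tcp_rot: [3.142, 0.0, 3.081]
contact_force: [0.9, 2.8, -0.0]
grip_width: 28.7
finger_force: 30.0
sc1 (23, np.float64(-310.6550398257049), np.float64(494.60095227759365), np.float64(479.1938671822477), np.float64(509.9100006310485)) [545.9 284.9  77.7] 28.6282167345321
the job is handed in; nothing more can be done
None
```

The job is handed in at about 10 s: the leg was drawn to the mark and paused there, and is now held within about 1 mm of the line by camera estimate, with the lever pinched shut at 30 N and nothing else touched.

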